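# Gauge a riser and file it by height

## Robot

A 7-joint arm with a two-finger parallel gripper is mounted at the origin on the work surface. World frame = base frame: x ahead of the robot, y to its left, z up, the work surface at z = 0. Lengths are in mm, angles in rad, forces in N, time in s.
With the tool pointing down it reaches from about 425 to 1025 mm from the base axis. Payload 9.4 kg.
Tool frame: the origin (TCP) lies between the finger pads; the fingertips stand 14 mm ahead of it and the grasp point (between the pads) lies 5 mm behind it; z points along the fingers, y is the line along which they close (so a half turn about z gives the same grasp; the last joint's range is limited). The gripper opens to 93 mm and grips with 3 to 60 N. Pads are 15 mm wide; open, the fingers measure 128 mm over their backs; the gripper's body (75 mm by 188 mm) begins 65 mm behind the grasp point.
Start: joints at [1.113, 0.599, -0.003, 1.599, 0.002, 0.943, -0.08], TCP at [269.447, -673.07, 232.618] pointing down, gripper open.
Joint ranges: [-2.57, 2.57], [-0.35, 1.97], [-1.29, 1.29], [0.11, 2.56], [-1.05, 4.19], [0.11, 1.86], [-2.63, 2.63]. Speed limits (rad/s): [2.22, 2.22, 3.01, 3.01, 3.14, 3.14, 3.14].

## Interface

Orientations are given as a 3x3 rotation matrix whose columns are the frame's x, y, z axes.
In Python, from plant import sense, cams, workorder, finder gives the robot as it stands.
- The arm moves only by the tool step_arm, never from a script. Its arguments are lists of equal length, an entry for each row: "rotation": the turn, a rotation vector about the tool's x, y, z in degrees, a list of three; "offset": the shift along the tool's x, y, z in mm, a list of three; "fingers": the opening, from 0 (shut) to 1 (fully open). A call has 1 to 10 rows; each row is the pose to reach, as a shift and turn from the pose commanded when the call began, along the tool's axes at that moment; what a row does not reach only later rows make up. A row lasts 1/10 s, in which the tool goes at most 50 mm and 8.59 degrees, less where a joint would pass 70% of its speed; a pose out of reach is approached as far as the arm can. A call with a gripper value outside its range is refused whole. The fingers move at their own pace and stop on an object; "grip_force" is the grip in N (left out, the last holds). Time passes only in rows, so rows that repeat a pose let the fingers close. It gives the time, the measured TCP pose, the force, the opening and the grip force at its end, in the units of the state.
- sense(): the state, without advancing time (a new reading comes with each control period).
- cams.grab_frame(name): name is "scene" or "top" or "wrist"; returns a dict with "image" (384x512x3 uint8, red, green, blue), "mtx" (3x3 intrinsics, pixels), "rvec" (rotation vector, rad) and "tvec" (3), from world to camera coordinates, as OpenCV has them; the wrist camera has in their place "T_tool_cam" (4x4, takes a point from camera to tool coordinates, whose origin is the TCP and whose axes are the flange's). Camera axes: x right, y down, z forward; pixel columns grow to the right and rows downward; lengths in mm; the calibration is good to about 2 mm. A picture is of the moment at which its call begins: read the wrist's pose just before it. There is no depth.
- workorder.close_job(): hands the job in; it is judged then, once.
Trained networks look in the newest picture that a camera, given by its name, has taken for a name from the list of things; names that differ only in an ending like _2 or _b are one class to them, and where a whole thing is asked for, a point or a joint stands for the part that bears it (a point fixed in the world has none). Each returns a list of dicts, best first, with "conf" (0 to 1); they miss things now and then, are a little off and sometimes report something else, mostly with a low value. They report only what shows in the picture. A call takes as long as a camera call. They do not tell look-alikes from the thing itself.
- finder.silhouettes(thing, camera): "mask" (384x512 bool, what is visible of it) and "bbox" ([left, top, width, height] in pixels, round what is visible of it).
- finder.place_of(thing, camera): "xy" ([column, row] in pixels: a listed point, or the origin of a listed thing).
The state is a dict: "time_s": time; "joints": joint angles; "joint_velocities": joint speeds; "joint_torque": joint torques, N m; "tcp_pos": TCP position; "tool_rot": TCP orientation; "ft_force": force on the tool from outside, world axes, zero at the start; "ft_torque": the same for the moment, N m; "grip_width": opening from 0.0 (shut) to 1.0 (fully open); "grip_force": force on a finger pad.
Only numpy, scipy, OpenCV 4.12 (cv2) and the standard library are available. Lean on these libraries where they do the work, as an engineer would, in place of code of your own. Each camera call takes 0.05 s, during which the arm holds its last target. There are 200 camera calls.

## Task

The black riser on the desk, which props up a radio, has been left screwed to some height. Keep it flat on the desk and push it end first, straight into the open side of the aluminium height gauge until it stops: if it reaches the back wall it is low, if the lip stops it, it is high. Then set it on its sole, flat in the tray with the high back board if it is high or the tray with low walls all round if it is low, let go, and leave the mouse and the handheld radio alone.

Things in the scene. Friction and masses are not known exactly. Their poses are not given: they have to be found in the camera images.
- riser: Loose bar, about 0.19 kg: black base 100 long (x) x 30 wide (y) x 26 mm high, gripped across the 30 mm; either end may lead. A grey top (riser_top_c0, 98 x 24 mm, its middle 13 mm below its upper face) stands out of it, set by a stiff screw (slips above 60 N). Whole height 30 to 46 mm, unknown at the start: over 38 is high, under is low. Origin: centre of the underside, z up.
- gauge: Fixed aluminium gauge: back wall with a lip overhanging its open side; 110 mm wide (y), 50 high, no floor or cheeks. Origin: on the desk under the lip's front edge, mid-width; x points inwards to the wall. Lip underside 38 mm above the desk, wall face at x = 22, rear at x = 52. A riser pushed in straight stops with its centre at x = -28 (low) or -49 (high). Open side faces roughly the robot.
- tray_low: Fixed open plywood tray, outside 170 (its x) x 130 (its y) mm, walls 5 mm thick and 16 mm high all round, floor 5 mm thick. For a low riser. Origin: centre of the underside, z up.
- tray_high: Fixed plywood tray like tray_low, but with a back board 65 mm high along its +x end (the far one from the robot). For a high riser. Origin: centre of the underside of the tray, z up.
- mouse: Bystander: black computer mouse 100 x 58 x 33 mm on the desk. Origin: centre of the underside.
- handheld: Bystander: handheld radio lying flat, 115 x 56 x 32 mm, with an antenna 150 mm long along its +x. Origin: centre of the case's underside.
Mind the look-alikes: they are no part of the job. There is more than one size of the riser; the job needs the middle-sized.

How it is judged (in metres and radians):
On the way:
1. the riser, flat on the desk, is pushed end first into the gauge until it stops: at the lip if high, at the back wall if low (either, or between, if within 1.5 mm of 38 mm tall) (contact force between riser and gauge above 0.5 N and angle between the x axis of riser and the x axis of gauge, either way round below 0.25 rad and height (world z) of riser below 0.006 m and y of riser in the frame of gauge between -0.045 and 0.045 m and ((z of riser_top_c0 in the frame of riser above 0.0235 m and x of riser in the frame of gauge between -0.057 and -0.04 m) or (z of riser_top_c0 in the frame of riser below 0.0265 m and x of riser in the frame of gauge between -0.037 and -0.02 m) or (z of riser_top_c0 in the frame of riser between 0.0235 and 0.0265 m and x of riser in the frame of gauge between -0.057 and -0.02 m))), for 0.1 s.
At the end, for the whole second after the job is handed in: The riser stands still on its sole (tilt under 0.06 rad), flat on the right tray's floor (underside within 9 mm of the tray's, centre within 60 mm of the tray's centre on each tray axis): tray_high if over 38 mm tall, tray_low if under (either if within 1.5 mm of 38) (((z of riser_top_c0 in the frame of riser above 0.0235 m and x of riser in the frame of tray_high between -0.06 and 0.06 m and y of riser in the frame of tray_high between -0.06 and 0.06 m and z of riser in the frame of tray_high between 0 and 0.009 m) or (z of riser_top_c0 in the frame of riser below 0.0265 m and x of riser in the frame of tray_low between -0.06 and 0.06 m and y of riser in the frame of tray_low between -0.06 and 0.06 m and z of riser in the frame of tray_low between 0 and 0.009 m)) and angle between riser's own z axis and vertical below 0.06 rad and linear speed of riser below 0.02 m/s); the robot touches nothing.
It fails at once if the mouse is shifted by more than 3 cm (distance of mouse from where it was at the start of the episode above 0.03 m).
It fails at once if the handheld is shifted by more than 3 cm (distance of handheld from where it was at the start of the episode above 0.03 m).
It also fails if it takes over 56 s, if anything falls off the work surface, if the arm or the gripper's body presses on something with over 40 N, if the wrist force passes 120 N, or if a joint passes its speed limit or range.

## Working session

There is one attempt and no reset: what is moved stays moved. The work goes in short steps, Python scripts to look and compute and a tool call to move; the robot and the scene stay as the last step left them, time stands still between calls to the robot, and variables do not carry over. Pictures are saved under pics/ and viewed, at most 10 in all, crops included, and the job is handed in when it is done.

Besides the shell and the picture viewer there is one more tool, called after ">>>" as name(argument=value, ...) on one line, values as JSON. step_arm: Moves the arm, as the interface text tells. Its arguments: {"type":"object","properties":{"rotation":{"type":"array","items":{"type":"array","items":{"type":"number"}}},"offset":{"type":"array","items":{"type":"array","items":{"type":"number"}}},"fingers":{"type":"array","items":{"type":"number"}},"grip_force":{"type":"number"}},"required":["rotation","offset","fingers"]}

```bash
mkdir -p pics; ls; cat > h.py <<'E'
import numpy as np,cv2,sys
sys.path.insert(0,'.')
from plant import sense,cams,workorder,finder
def ray(f,uv):
    R=cv2.Rodrigues(np.array(f['rvec'],float))[0];t=np.array(f['tvec'],float).ravel()
    p=cv2.undistortPoints(np.array([[uv]],float),np.array(f['mtx'],float),None).ravel()
    return -R.T@t, R.T@np.array([p[0],p[1],1])
def onz(f,uv,z):
    o,d=ray(f,uv); return o+d*(z-o[2])/d[2]
def save(f,n): cv2.imwrite('pics/'+n,f['image'][:,:,::-1])
E
python3 - <<'E'
from h import *
s=sense();print(s['time_s'],s['tcp_pos'],np.round(s['tool_rot'],3))
F={}
for c in ['scene','top']:
    F[c]=f=cams.grab_frame(c)
    print(c,np.round(ray(f,(256,192)),2))
    for t in ['riser','gauge','tray_low','tray_high','mouse','handheld']:
        for d in finder.place_of(t,c): 
            if d['conf']>.2: print(t,round(d['conf'],2),np.round(d['xy']),np.round(onz(f,d['xy'],0)[:2]))
cv2.imwrite('pics/a.png',np.hstack([cv2.resize(F[c]['image'],(400,300)) for c in F])[:,:,::-1]); cv2.imwrite('pics/top.png',cv2.resize(F['top']['image'],(800,600))[:,:,::-1])
E
```

```text
pics
0.0 [ 269.28040395 -672.66262075  231.78347014] [[ 0.928  0.372 -0.001]
 [ 0.372 -0.928  0.001]
 [-0.    -0.001 -1.   ]]
scene [[ 1.01525e+03 -6.72870e+02  8.61340e+02]
 [-4.00000e-01  5.80000e-01 -7.10000e-01]]
riser 0.95 [220. 148.] [362. 104.]
riser 0.63 [209. 206.] [472. -79.]
gauge 0.96 [310. 201.] [657.  76.]
tray_low 0.7 [313. 125.] [514. 336.]
tray_high 0.7 [145. 284.] [ 503. -324.]
mouse 0.92 [232. 315.] [ 692. -277.]
mouse 0.49 [308. 200.] [653.  74.]
handheld 0.83 [375. 169.] [736. 271.]
top [[ 3.34220e+02  1.53900e+01  1.08161e+03]
 [ 2.00000e-01 -2.00000e-02 -9.80000e-01]]
riser 0.94 [288. 226.] [473. -82.]
riser 0.9 [214. 271.] [371.  93.]
riser 0.74 [308. 273.] [ 364. -124.]
gauge 0.62 [223. 147.] [669.  71.]
tray_low 0.9 [111. 212.] [512. 335.]
tray_high 0.61 [387. 210.] [ 508. -318.]
mouse 0.57 [369. 139.] [ 685. -287.]
handheld 0.75 [366. 139.] [ 685. -280.]
handheld 0.7 [144. 122.] [734. 264.]
```

View pics/top.png

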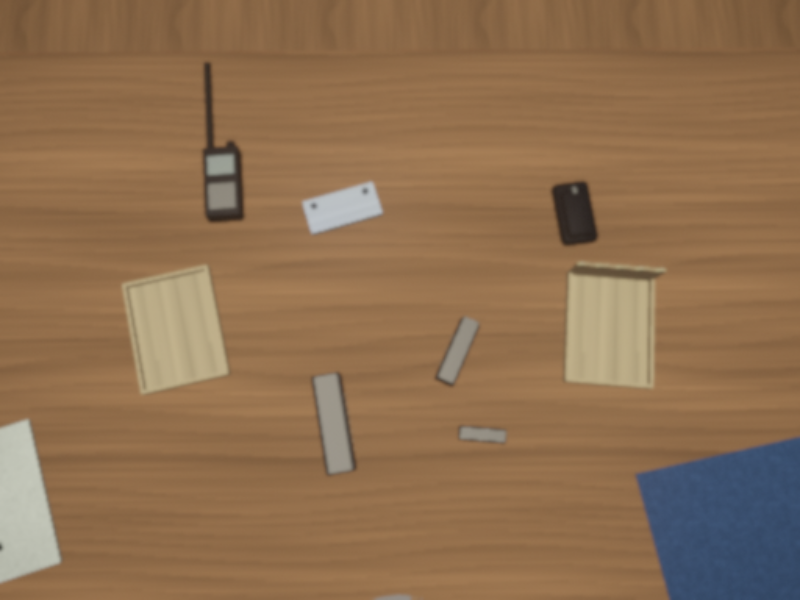

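View pics/a.png

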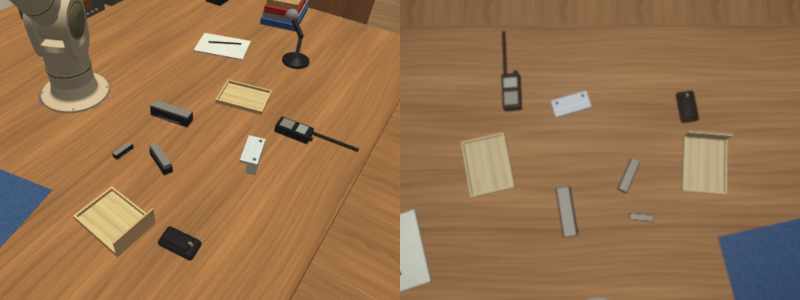

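```bash
cat >> h.py <<'E'
def rect(f,mask,z):
    c=max(cv2.findContours(mask.astype(np.uint8),0,1)[0],key=cv2.contourArea).reshape(-1,2)
    p=np.array([onz(f,q,z)[:2] for q in c.astype(float)]).astype(np.float32)
    (cx,cy),_,_=r=cv2.minAreaRect(p); b=cv2.boxPoints(r); e=[b[1]-b[0],b[2]-b[1]]
    e.sort(key=np.linalg.norm); l=e[1]
    return np.round([cx,cy,np.linalg.norm(e[1]),np.linalg.norm(e[0]),np.degrees(np.arctan2(l[1],l[0]))],1)
E
python3 - <<'E'
from h import *
f=cams.grab_frame('top')
for t,z in [('riser',38),('gauge',50),('tray_low',16),('tray_high',16),('mouse',30),('handheld',30)]:
    for d in finder.silhouettes(t,'top'):
        if d['conf']>.3: print(t,round(d['conf'],2),d['bbox'],rect(f,d['mask'],z))
cv2.imwrite('pics/crop.png',cv2.resize(f['image'][190:300,190:340],(600,440),interpolation=2)[:,:,::-1])
f=cams.grab_frame('scene')
for d in finder.silhouettes('gauge','scene')[:1]: print(d['bbox'])
E
```

```text
riser 0.87 [199.5, 236.6, 25.5, 69.3] [371.   92.4 143.1  46.    8.6]
riser 0.65 [291.8, 272.1, 29.0, 10.3] [ 350.7 -119.3   67.3   21.4   84.5]
riser 0.63 [275.9, 203.5, 31.2, 41.7] [470.5 -87.9 102.1  30.4 -26.6]
gauge 0.89 [195.2, 114.4, 50.0, 36.1] [687.2  78.9 110.4  58.1 -72.9]
gauge 0.41 [277.0, 204.4, 29.7, 45.0] [471.3 -86.2 101.3  30.5 -25.2]
tray_low 0.89 [78.6, 171.7, 67.1, 79.5] [513.1 329.5 173.9 136.1  13.1]
tray_high 0.71 [358.6, 169.6, 67.2, 82.9] [ 512.1 -323.4  191.8  149.5   -6.6]
mouse 0.93 [355.1, 117.4, 25.4, 38.6] [ 683.2 -273.3   96.6   58.5    7.2]
handheld 0.61 [134.0, 38.5, 21.5, 102.1] [805.9 264.3 264.1  59.3   2.1]
[306.3, 173.9, 32.5, 48.2]
```

View pics/crop.png

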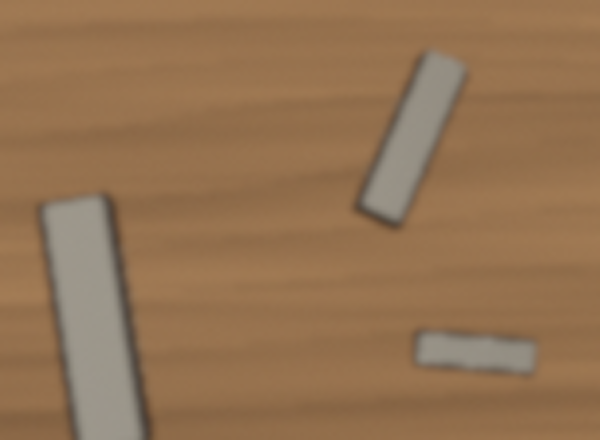

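In the top image (512x384) there are three candidates: large riser at (214,271), about 143 mm; middle at (292,224), about 102x30 mm; small at (308,277), about 67 mm. I choose the middle one. The crop confirms it is in size between the two others.

```bash
cat >> h.py <<'E'
def go(x,y,z,yaw):
    "offset and turn in tool axes for a goal with the tool straight down, tool x at yaw deg"
    from scipy.spatial.transform import Rotation as Ro
    s=sense();R=np.array(s['tool_rot']);a=np.radians(yaw)
    G=np.array([[np.cos(a),np.sin(a),0],[np.sin(a),-np.cos(a),0],[0,0,-1]])
    print('t',s['time_s'],'pos',np.round(s['tcp_pos'],1),'F',np.round(s['ft_force'],1),'w',round(s['grip_width'],3),'off',np.round(R.T@(np.array([x,y,z])-s['tcp_pos']),1),'rot',np.round(Ro.from_matrix(R.T@G).as_rotvec(degrees=True),1))
E
python3 -c "
from h import *
go(471,-87,200,-26)"
```

```text
t 1.15 pos [ 269.5 -673.1  232.6] F [-0.2 -0.2  0.4] w 1.0 off [ 404.9 -469.2   32.6] rot [ 0.   0.  47.8]
```

>>> step_arm(rotation=[[0, 0, 8], [0, 0, 16], [0, 0, 24], [0, 0, 32], [0, 0, 40], [0, 0, 47.8], [0, 0, 47.8], [0, 0, 47.8], [0, 0, 47.8], [0, 0, 47.8]], offset=[[405, -469, 32], [405, -469, 32], [405, -469, 32], [405, -469, 32], [405, -469, 32], [405, -469, 32], [405, -469, 32], [405, -469, 32], [405, -469, 32], [405, -469, 32]], fingers=[1, 1, 1, 1, 1, 1, 1, 1, 1, 1])

```text
time_s: 2.15
tcp_pos: [432.5, -199.0, 207.1]
tool_rot: [[0.899, -0.438, 0.001], [-0.438, -0.899, -0.0], [0.001, -0.0, -1.0]]
ft_force: [0.9, -0.1, -0.3]
grip_width: 1.001
grip_force: 0.0
```

```bash
python3 -c "
from h import *
go(471,-87,200,-26)"
```

```text
t 2.15 pos [ 432.5 -199.   207.1] F [ 0.9 -0.1 -0.3] w 1.001 off [ -14.5 -117.6    7.1] rot [-0.  -0.1  0. ]
```

>>> step_arm(rotation=[[0, 0, 0], [0, 0, 0], [0, 0, 0], [0, 0, 0], [0, 0, 0]], offset=[[-14.5, -117.5, 7], [-14.5, -117.5, 7], [-14.5, -117.5, 7], [-14.5, -117.5, 7], [-14.5, -117.5, 7]], fingers=[1, 1, 1, 1, 1])

```text
time_s: 2.65
tcp_pos: [470.3, -89.1, 199.9]
tool_rot: [[0.899, -0.437, -0.0], [-0.437, -0.899, -0.0], [0.0, 0.0, -1.0]]
ft_force: [-0.6, 0.6, 0.5]
grip_width: 1.001
grip_force: 0.0
```

```bash
cat >> h.py <<'E'
def wrist():
    s=sense();f=cams.grab_frame('wrist');T=np.eye(4);T[:3,:3]=s['tool_rot'];T[:3,3]=s['tcp_pos']
    W=np.linalg.inv(T@np.array(f['T_tool_cam']));f['rvec']=cv2.Rodrigues(W[:3,:3])[0];f['tvec']=W[:3,3];return f
E
python3 -c "
from h import *
f=wrist();save(f,'w1.png')
print(ray(f,(256,192)))
for d in finder.silhouettes('riser','wrist'): print(d['conf'],d['bbox'],[list(rect(f,d['mask'],z)) for z in (26,38)])
go(471,-87,200,-26)"
```

```text
(array([ 539.11665701, -122.69538599,  352.70014682]), array([-0.24640273,  0.10852151, -0.96318121]))
0.89 [289.2, 230.5, 34.2, 29.7] [[np.float64(359.9), np.float64(-115.7), np.float64(45.0), np.float64(26.4), np.float64(84.5)], [np.float64(366.5), np.float64(-116.0), np.float64(43.3), np.float64(25.4), np.float64(84.5)]]
0.57 [158.8, 270.3, 54.2, 72.3] [[np.float64(315.1), np.float64(93.5), np.float64(80.1), np.float64(59.4), np.float64(65.6)], [np.float64(323.3), np.float64(85.6), np.float64(77.1), np.float64(57.2), np.float64(65.6)]]
t 2.75 pos [470.  -90.3 200. ] F [-0.3  0.2  0.4] w 0.994 off [-0.5 -3.4 -0. ] rot [ 0.  -0.  -0.1]
```

View pics/w1.png

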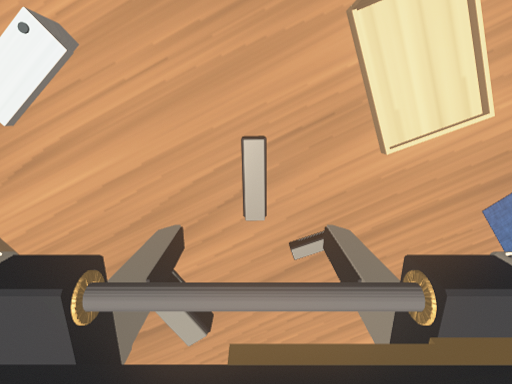

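The middle riser lies in the middle of the picture, columns 242–266, rows 136–220, in line with the tool x. The others are behind the fingers.

```bash
python3 -c "
from h import *
f=wrist()
im=f['image'][120:235,225:285].astype(int); sat=im.max(2)-im.min(2)
m=np.zeros((384,512),bool); m[120:235,225:285]=sat<35
print(m.sum())
for z in (26,30,38,46): print(z,rect(f,m,z))
for r in (145,175,210): c=np.where(m[r])[0];print(r,c.min(),c.max())
go(471,-87,200,-26)"
```

```text
1937
26 [470.7 -89.6 104.5  28.5 -25.4]
30 [471.5 -90.  103.2  28.2 -25.4]
38 [473.2 -90.9 100.7  27.5 -25.4]
46 [474.8 -91.7  98.1  26.8 -25.4]
145 240 264
175 241 264
210 243 264
t 2.8 pos [470.  -90.4 200. ] F [0.5 1.6 0.1] w 0.999 off [-0.6 -3.5 -0. ] rot [ 0.  -0.  -0.1]
```

```bash
python3 -c "
from h import *
go(472,-89.5,19,-25.5)"
```

```text
t 2.8 pos [470.  -90.4 200. ] F [0.5 1.6 0.1] w 0.999 off [  1.3  -1.7 181. ] rot [ 0.  -0.  -0.6]
```

>>> step_arm(rotation=[[0, 0, -0.6], [0, 0, -0.6], [0, 0, -0.6], [0, 0, -0.6], [0, 0, -0.6], [0, 0, -0.6], [0, 0, -0.6], [0, 0, -0.6], [0, 0, -0.6], [0, 0, -0.6]], offset=[[1.3, -1.7, 45], [1.3, -1.7, 90], [1.3, -1.7, 130], [1.3, -1.7, 155], [1.3, -1.7, 170], [1.3, -1.7, 178], [1.3, -1.7, 181], [1.3, -1.7, 181], [1.3, -1.7, 181], [1.3, -1.7, 181]], fingers=[1, 1, 1, 1, 1, 1, 1, 0.6, 0.2, 0], grip_force=20)

```text
time_s: 3.8
tcp_pos: [472.7, -88.1, 19.7]
tool_rot: [[0.903, -0.429, 0.001], [-0.429, -0.903, -0.0], [0.001, -0.0, -1.0]]
ft_force: [-0.1, 0.3, 0.2]
grip_width: 0.792
grip_force: 0.0
```

>>> step_arm(rotation=[[0, 0, 0], [0, 0, 0], [0, 0, 0], [0, 0, 0], [0, 0, 0], [0, 0, 0]], offset=[[0, 0, 0], [0, 0, 0], [0, 0, 0], [0, 0, 0], [0, 0, 0], [0, 0, 0]], fingers=[0, 0, 0, 0, 0, 0])

```text
time_s: 4.4
tcp_pos: [472.1, -88.1, 18.8]
tool_rot: [[0.903, -0.429, -0.0], [-0.429, -0.903, -0.0], [-0.0, 0.0, -1.0]]
ft_force: [-0.6, -0.1, 0.6]
grip_width: 0.321
grip_force: 20.0
```

```bash
python3 -c "
from h import *
go(551,37,120,17)"
```

```text
t 4.4 pos [472.1 -88.1  18.8] F [-0.6 -0.1  0.6] w 0.321 off [  17.6 -146.9 -101.2] rot [  0.    0.  -42.4]
```

>>> step_arm(rotation=[[0, 0, 0], [0, 0, 0], [0, 0, -7], [0, 0, -15], [0, 0, -23], [0, 0, -31], [0, 0, -38], [0, 0, -42.4], [0, 0, -42.4], [0, 0, -42.4]], offset=[[0, 0, -20], [0, 0, -50], [0, -20, -80], [5, -50, -101], [10, -80, -101], [14, -110, -101], [17.6, -135, -101], [17.6, -147, -101], [17.6, -147, -101], [17.6, -147, -101]], fingers=[0, 0, 0, 0, 0, 0, 0, 0, 0, 0])

```text
time_s: 5.4
tcp_pos: [550.5, 36.7, 119.5]
tool_rot: [[0.957, 0.29, -0.001], [0.29, -0.957, -0.0], [-0.001, 0.0, -1.0]]
ft_force: [-0.9, -0.8, -1.6]
grip_width: 0.319
grip_force: 20.0
```

```bash
python3 -c "
from h import *
f=wrist();save(f,'w2.png')
for d in finder.silhouettes('gauge','wrist'): print(d['conf'],d['bbox'],rect(f,d['mask'],50))
for d in finder.place_of('gauge','wrist'): print(d['conf'],d['xy'],onz(f,d['xy'],0))
go(551,37,120,17)"
```

```text
0.67 [177.6, 0.0, 158.6, 61.0] [679.2  75.5 110.4  40.4 -73.1]
0.82 [256.5, 69.6] [663.23333737  68.62973752   0.        ]
t 5.55 pos [550.5  36.1 119.7] F [-0.5 -0.2 -2.2] w 0.319 off [ 0.7 -0.7 -0.3] rot [ 0.   0.1 -0.1]
```

View pics/w2.png

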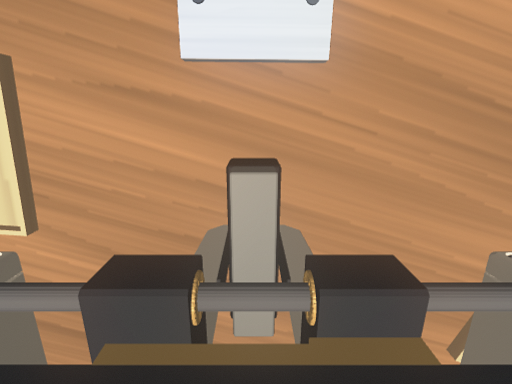

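Held straight in line with the gauge, whose front lip edge runs level at row ~60, columns 182–329. Lower and push.

>>> step_arm(rotation=[[0, 0, 0], [0, 0, 0], [0, 0, 0], [0, 0, 0], [0, 0, 0], [0, 0, 0]], offset=[[0, 0, 40], [0, 0, 75], [0, 0, 92], [0, 0, 98], [0, 0, 100.5], [0, 0, 100.5]], fingers=[0, 0, 0, 0, 0, 0])

```text
time_s: 6.15
tcp_pos: [551.5, 37.0, 19.8]
tool_rot: [[0.956, 0.292, 0.001], [0.292, -0.956, -0.0], [0.001, 0.0, -1.0]]
ft_force: [0.5, -0.0, -0.9]
grip_width: 0.324
grip_force: 20.0
```

>>> step_arm(rotation=[[0, 0, 0], [0, 0, 0], [0, 0, 0], [0, 0, 0], [0, 0, 0], [0, 0, 0], [0, 0, 0], [0, 0, 0], [0, 0, 0], [0, 0, 0]], offset=[[10, 0, 0], [20, 0, 0], [30, 0, 0], [38, 0, 0], [44, 0, 0], [48, 0, 0], [51, 0, 0], [53, 0, 0], [55, 0, 0], [57, 0, 0]], fingers=[0, 0, 0, 0, 0, 0, 0, 0, 0, 0])

```text
time_s: 7.15
tcp_pos: [605.6, 53.9, 19.2]
tool_rot: [[0.956, 0.293, -0.0], [0.293, -0.956, -0.0], [-0.0, -0.0, -1.0]]
ft_force: [-0.1, -0.4, -1.2]
grip_width: 0.318
grip_force: 20.0
```

>>> step_arm(rotation=[[0, 0, 0], [0, 0, 0], [0, 0, 0], [0, 0, 0], [0, 0, 0], [0, 0, 0]], offset=[[1, 0, 0], [2, 0, 0], [3, 0, 0], [4, 0, 0], [5, 0, 0], [6, 0, 0]], fingers=[0, 0, 0, 0, 0, 0])

```text
time_s: 7.75
tcp_pos: [611.5, 55.7, 19.3]
tool_rot: [[0.956, 0.293, -0.0], [0.293, -0.956, -0.0], [-0.0, 0.0, -1.0]]
ft_force: [-0.1, 0.6, -2.1]
grip_width: 0.324
grip_force: 20.0
```

>>> step_arm(rotation=[[0, 0, 0], [0, 0, 0], [0, 0, 0], [0, 0, 0]], offset=[[1, 0, 0], [2, 0, 0], [3, 0, 0], [3, 0, 0]], fingers=[0, 0, 0, 0])

```text
time_s: 8.15
tcp_pos: [613.7, 56.4, 19.2]
tool_rot: [[0.956, 0.293, -0.001], [0.293, -0.956, -0.0], [-0.001, -0.0, -1.0]]
ft_force: [-2.8, -0.2, -0.7]
grip_width: 0.318
grip_force: 20.0
```

>>> step_arm(rotation=[[0, 0, 0], [0, 0, 0], [0, 0, 0], [0, 0, 0]], offset=[[1, 0, 0], [2, 0, 0], [2, 0, 0], [2, 0, 0]], fingers=[0, 0, 0, 0])

```text
time_s: 8.55
tcp_pos: [613.9, 56.5, 19.0]
tool_rot: [[0.956, 0.292, -0.004], [0.292, -0.956, -0.001], [-0.005, -0.0, -1.0]]
ft_force: [-6.8, -1.8, 0.3]
grip_width: 0.324
grip_force: 20.0
```

Contact force builds at about x = −50 in the gauge frame, so the lip stops it and the riser is high. Back out and carry it to tray_high.

>>> step_arm(rotation=[[0, 0, 0], [0, 0, 0], [0, 0, 0], [0, 0, 0], [0, 0, 0], [0, 0, 0], [0, 0, 0], [0, 0, 0]], offset=[[-2, 0, 0], [-10, 0, -1], [-30, 0, -2], [-60, 0, -5], [-80, 0, -40], [-80, 0, -90], [-80, 0, -140], [-80, 0, -180]], fingers=[0, 0, 0, 0, 0, 0, 0, 0])

```text
time_s: 9.35
tcp_pos: [540.1, 33.7, 202.4]
tool_rot: [[0.956, 0.293, 0.003], [0.293, -0.956, 0.001], [0.003, 0.0, -1.0]]
ft_force: [1.4, -0.2, -1.1]
grip_width: 0.323
grip_force: 20.0
```

```bash
python3 -c "
from h import *
go(480,-320,200,-4)"
```

```text
t 9.35 pos [540.1  33.7 202.4] F [ 1.4 -0.2 -1.1] w 0.323 off [-161.   320.7    2. ] rot [-0.  -0.2 21. ]
```

>>> step_arm(rotation=[[0, 0, 3], [0, 0, 6], [0, 0, 9], [0, 0, 12], [0, 0, 15], [0, 0, 18], [0, 0, 21], [0, 0, 21], [0, 0, 21], [0, 0, 21]], offset=[[-18, 36, 0], [-36, 72, 0], [-54, 108, 0], [-72, 144, 0], [-90, 180, 0], [-108, 216, 0], [-126, 252, 0], [-144, 288, 0], [-161, 320, 0], [-161, 320, 0]], fingers=[0, 0, 0, 0, 0, 0, 0, 0, 0, 0])

```text
time_s: 10.35
tcp_pos: [477.6, -325.2, 199.7]
tool_rot: [[0.997, -0.077, 0.001], [-0.077, -0.997, -0.004], [0.001, 0.004, -1.0]]
ft_force: [-0.0, 0.4, -2.1]
grip_width: 0.325
grip_force: 20.0
```

```bash
python3 -c "
from h import *
f=wrist();save(f,'w3.png')
for d in finder.silhouettes('tray_high','wrist'): print(d['conf'],d['bbox'],rect(f,d['mask'],16))
for d in finder.place_of('tray_high','wrist'): print(d['conf'],d['xy'],onz(f,d['xy'],0))
go(480,-320,200,-4)
for uv in [(0,0),(100,100)]: print(uv,onz(f,uv,16))
"
```

```text
0.96 [183.6, 78.5, 134.9, 144.7] [ 508.5 -322.7  176.8  150.4   -5. ]
0.69 [250.3, 155.9] [ 504.66672846 -323.75520559    0.        ]
t 10.5 pos [ 479.5 -318.8  199.3] F [-0.3 -0.3 -1.9] w 0.322 off [ 0.6  1.1 -0.7] rot [-0. -0.  0.]
(0, 0) [692.22016185 -71.81556023  16.        ]
(100, 100) [ 585.16658445 -154.41503682   16.        ]
```

View pics/w3.png

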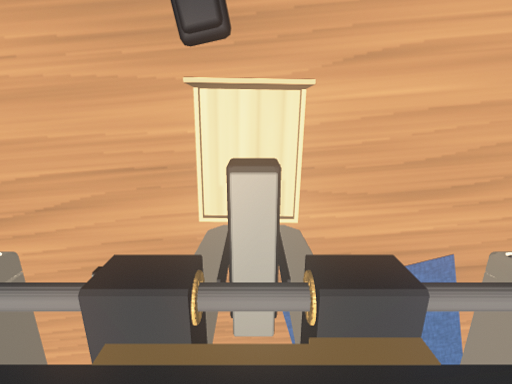

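Tray_high shows at rows 78–222, columns 184–315, board at the far side, empty; its centre is about (504,−322). Lower.

```bash
python3 -c "
from h import *
go(502,-322,24.5,-4)"
```

```text
t 10.5 pos [ 479.5 -318.8  199.3] F [-0.3 -0.3 -1.9] w 0.322 off [ 22.6   1.7 174.8] rot [-0. -0.  0.]
```

>>> step_arm(rotation=[[0, 0, 0], [0, 0, 0], [0, 0, 0], [0, 0, 0], [0, 0, 0], [0, 0, 0], [0, 0, 0], [0, 0, 0], [0, 0, 0], [0, 0, 0]], offset=[[10, 1.7, 20], [22.6, 1.7, 50], [22.6, 1.7, 90], [22.6, 1.7, 125], [22.6, 1.7, 150], [22.6, 1.7, 163], [22.6, 1.7, 169], [22.6, 1.7, 172], [22.6, 1.7, 174], [22.6, 1.7, 174.8]], fingers=[0, 0, 0, 0, 0, 0, 0, 0, 0, 0])

```text
time_s: 11.5
tcp_pos: [502.4, -322.8, 25.4]
tool_rot: [[0.998, -0.069, 0.001], [-0.069, -0.998, -0.001], [0.001, 0.001, -1.0]]
ft_force: [0.4, -0.4, -1.6]
grip_width: 0.318
grip_force: 20.0
```

>>> step_arm(rotation=[[0, 0, 0], [0, 0, 0], [0, 0, 0], [0, 0, 0]], offset=[[0, 0, 0], [0, 0, 0], [0, 0, 0], [0, 0, 0]], fingers=[0.34, 0.4, 0.5, 0.55])

```text
time_s: 11.9
tcp_pos: [502.0, -322.7, 24.8]
tool_rot: [[0.998, -0.069, 0.0], [-0.069, -0.998, -0.0], [0.0, 0.0, -1.0]]
ft_force: [0.2, -0.2, -0.4]
grip_width: 0.517
grip_force: 0.0
```

>>> step_arm(rotation=[[0, 0, 0], [0, 0, 0], [0, 0, 0], [0, 0, 0], [0, 0, 0], [0, 0, 0], [0, 0, 0], [0, 0, 0]], offset=[[0, 0, 0], [0, 0, -5], [0, 0, -20], [0, 0, -50], [0, 0, -90], [0, 0, -130], [0, 0, -160], [0, 0, -160]], fingers=[0.55, 0.55, 0.55, 0.55, 0.55, 0.55, 0.55, 0.55])

```text
time_s: 12.7
tcp_pos: [503.6, -323.8, 190.0]
tool_rot: [[0.998, -0.07, 0.007], [-0.07, -0.998, -0.004], [0.007, 0.003, -1.0]]
ft_force: [0.8, -0.3, 0.2]
grip_width: 0.55
grip_force: 0.0
```

```bash
python3 -c "
from h import *
f=wrist();save(f,'w4.png');go(502,-322,184,-4)"
```

```text
t 12.75 pos [ 502.8 -323.2  187.8] F [-0.1  0.5 -0.6] w 0.551 off [-0.9 -1.1  3.8] rot [ 0.1 -0.3  0. ]
```

View pics/w4.png

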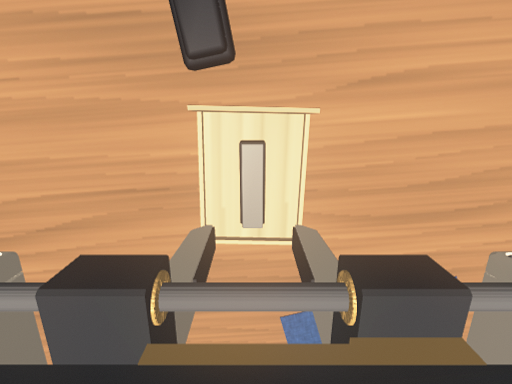

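The riser lies flat in tray_high (columns 240–265, rows 141–229), clear of all walls; the gripper is free above it.

```bash
python3 -c "
from h import *
print(workorder.close_job())"
```

```text
the job is handed in; nothing more can be done
None
```

The middle-sized riser was stopped by the gauge's lip, so it is high; I set it flat in tray_high, let go and handed in the job (no verdict was returned), with the mouse and handheld radio left alone.

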